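# Hang the rinse basket, set the drip boom to its mark, hold the cam lever shut

## Task

Hang the rinse basket by its steel handle on the drip stand's hook and let go of it. Then, with the yellow cam lever still open, push the boom out until its red pointer lines up with the orange mark clip, and there squeeze the lever fully shut against the black grip post. Springs push everything back until the locking screw is in, so finish while still squeezing lever and post with the pointer on the mark and the basket hanging; do not let go, and leave the other things on the counter where they are.

Things in the scene. Friction and masses are not known exactly. Their poses are not given: they have to be found in the camera images.
- stand: Fixed drip stand. Origin on the counter under its column; its y = direction the boom slides out, z up. Base plate 100 x 130 x 12 mm, grey column; sleeve around the boom 34 mm wide, 60 long (y), top 184 mm up. Drip tray under the hook: 90 mm wide, y = 55 to 225 mm, 15 mm high. White scale bar beside the boom: x = 42 to 54 mm, y = -252 to -18, top 165.5 mm up.
- boom (a joint): Slide of the aluminium boom (16 mm square tube along the stand's y, top 178 mm above the counter, at x = 0 of the stand), m: 0 = fully back (start), grows towards the stand's +y, stop at 0.11. A spring pushes it back towards 0 with 3 N (at 0) to 4.7 N (at 0.11), plus light damping (20 N per m/s): it stays out only while held.
- hook (a point): On the hook, moves with the boom, axes as the stand's: middle of the resting place on the top face of a level bar 10 mm wide (x), 8 mm high. From here the bar is free 40 mm back (-y, to the boom tube) and 31 mm outward (+y), where an upturned tip 6 mm thick rises 16 mm above the bar. 118 mm to +y of the stand's origin with the boom fully back.
- post (a point): Centre of the top of the black grip post, moves with the boom, axes as the stand's. Upright plate 10 mm thick in y (5 mm either side of this point), 26 mm wide in x, rising 50 mm from the boom's top. The cam lever stands on its +y side; nothing stands on its -y side.
- cam_lever (a joint): Hinge of the yellow cam lever (24 mm wide, 8 thick, 44 long; hinge 15 mm to +y of the post's centre, 46 mm below the post's top), rad: 0 = open, leaning 0.5 rad from the post to +y (outer edge about 45 mm from the post's -y face); 0.5 = shut at its stop, upright, post and lever together 24 mm thick in y. A spring pushes it open with 2 to 3 N at the tip.
- lever_tip (a point): Middle of the free upper end of the cam lever, 44 mm from its hinge.
- pointer (a point): Free end of the red pointer on the boom (3 mm wide; sticks out from the boom to the stand's +x, at the same y as the grip post).
- mark (a point): Orange mark clip fixed on the white scale bar (14 mm in x, 5 in y, 7 high), its centre; axes as the stand's. The pointer is on the mark when both have the same y in the stand's frame. It is set for a boom travel of 45 to 80 mm.
- basket: Loose green round rinse basket, 80 mm across, rim 45 mm high, about 0.18 kg with the aluminium pulley wheel fixed in it. Origin centre of underside, z up. Stiff flat steel handle (bars 10 mm wide in y) in its xz plane: uprights at x = -38 and +38 mm, straight level top bar along x, 8 mm high. It hangs with this bar lying across the hook, the hook passing under it along the basket's y.
- handle (a point): Middle of the axis of the handle's top bar, 105 mm above the basket's underside; 56 mm are free between rim and bar.
- tab (a point): Centre of the top of the blue finger tab that stands on the middle of the handle bar, fixed to it: 12 mm thick in the basket's x, 30 mm wide in y, from 109 to 153 mm above the basket's underside.
- fan_cover: Bystander: white plastic ceiling fan bowl cover, dome 150 mm across, 60 mm high, origin centre of its underside.
- pliers: Bystander: slip-joint pliers with red grips, about 190 mm long along their x axis, 50 mm wide, 15 mm high, origin under them 30 mm behind the pivot.
- parts_box: Bystander: clear parts box with closed lid, 112 x 162 x 38 mm, origin centre of its underside.
- switch_box: Bystander: black press-button switch housing, 60 x 60 x 38 mm, origin centre of its underside.

How it is judged:
On the way, in this order (a step that is already met when the one before it is completed fails the run):
1. the basket hangs by its handle bar on the hook, let go (y of handle in the frame of hook between -0.045 and 0.035 m and z of handle in the frame of hook between -0.002 and 0.012 m and x of handle in the frame of hook between -0.034 and 0.034 m and angle between basket's own z axis and vertical below 0.5 rad and height (world z) of basket above 0.04 m and contact force between basket and the arm below 0.1 N and contact force between basket and the fingers below 0.1 N and linear speed of basket below 0.2 m/s), for 0.2 s.
2. the boom is held out with the pointer within 8 mm of the mark, the lever still open, the basket hanging (y of handle in the frame of hook between -0.045 and 0.035 m and z of handle in the frame of hook between -0.002 and 0.012 m and x of handle in the frame of hook between -0.034 and 0.034 m and angle between basket's own z axis and vertical below 0.5 rad and height (world z) of basket above 0.04 m and contact force between basket and the arm below 0.1 N and contact force between basket and the fingers below 0.1 N and y of pointer in the frame of mark between -0.008 and 0.008 m and value of joint cam_lever below 0.2 rad), for 0.1 s.
At the end, for the whole second after the job is handed in: Fingers still squeeze lever and post (over 2 N), lever joint above 0.42 rad, pointer at rest within 5 mm of the mark, basket hanging by its handle bar on the hook between boom tube and upturned tip, untouched by the robot, tilted under 0.5 rad (y of handle in the frame of hook between -0.045 and 0.035 m and z of handle in the frame of hook between -0.002 and 0.012 m and x of handle in the frame of hook between -0.034 and 0.034 m and angle between basket's own z axis and vertical below 0.5 rad and height (world z) of basket above 0.04 m and contact force between basket and the arm below 0.1 N and contact force between basket and the fingers below 0.1 N and y of pointer in the frame of mark between -0.005 and 0.005 m and value of joint cam_lever above 0.42 rad and contact force between the fingers and cam_lever above 2 N and contact force between the fingers and boom above 2 N and velocity of joint boom between -0.01 and 0.01 m/s); the arm keeps its last pose, push and grip.
It fails at once if the lever is squeezed past halfway while the pointer is more than 25 mm from the mark (value of joint cam_lever above 0.3 rad and (y of pointer in the frame of mark above 0.025 m or y of pointer in the frame of mark below -0.025 m)).
It fails at once if the fan cover is moved by more than 30 mm (distance of fan_cover from where it was at the start of the episode above 0.03 m).
It fails at once if the pliers is moved by more than 30 mm (distance of pliers from where it was at the start of the episode above 0.03 m).
It fails at once if the parts box is moved by more than 30 mm (distance of parts_box from where it was at the start of the episode above 0.03 m).
It fails at once if the switch box is moved by more than 30 mm (distance of switch_box from where it was at the start of the episode above 0.03 m).
It also fails if it takes over 64 s, if anything falls off the work surface, if the arm or the gripper's body presses on something with over 40 N, if the wrist force passes 120 N, or if a joint passes its speed limit or range.

## Robot

A 6-joint arm with a two-finger parallel gripper is mounted at the origin on the work surface. World frame = base frame: x ahead of the robot, y to its left, z up, the work surface at z = 0. Lengths are in m, angles in rad, forces in N, time in s.
With the tool pointing down it reaches from about 0.35 to 0.975 m from the base axis. Payload 4.9 kg.
Tool frame: the origin (TCP) lies at the very end of the fingers, on their centre line; the grasp point (between the pads) lies 19 mm behind it; z points along the fingers, y is the direction in which the jaws open and shut (so a half turn about z gives the same grasp; the last joint's range is limited). The gripper opens to 85 mm and grips with 20 to 120 N. Pads are 22 mm wide; open, the fingers measure 114 mm over their backs; the gripper's body (76 mm by 85 mm) begins 54 mm behind the grasp point. The pads swing forward as they close: fully open they stand 13 mm farther back than shut.
Start: joints at [-1.355, 0.053, 1.613, -0, 1.476, -0.119], TCP at [0.205, -0.59, 0.231] pointing down, gripper open.
Joint ranges: [-3.01, 3.01], [-1.01, 2.22], [0.06, 2.58], [-1.02, 4.17], [0.09, 2.62], [-3.14, 3.14]. Speed limits (rad/s): [2.57, 2.57, 3.14, 3.14, 3.14, 3.14].

## Interface

Orientations are given as a rotation vector (axis times angle).
In Python, from station import ctrl gives the robot as it stands.
- The arm moves only by the tool apply_moves, never from a script. Its argument "deltas" is a list of rows, each a list of 5 numbers: the shift along the tool's x, y, z in m, then the turn about the tool's z in rad, then the gripper's target within -1 to 1 (fully open at 1, half-way at 0, shut at -1). A call has exactly 8 rows; each row shifts and turns the pose as measured when the row begins, along the tool's axes as they then stand; what a row does not reach is not made up. A row lasts 1/8 s, in which the tool goes at most 62.5 mm and 10.7 degrees, less where a joint would pass 70% of its speed; a pose out of reach is approached as far as the arm can. A call with a gripper value outside its range is refused whole. The fingers move at their own pace and stop on an object; "grip_force" is the grip in N (left out, the last holds). Time passes only in rows, so rows that do not move let the fingers close, or fill a call up. It gives the time, the measured TCP pose, the force and the opening at its end, in the units of the state.
- ctrl.get_obs(): the state, without advancing time (a new reading comes with each control period).
- ctrl.get_image(name): name is "scene" or "top" or "wrist"; returns a dict with "img" (420x560x3 uint8, red, green, blue), "range_z" (420x560 float32, m along the optical axis (not along the pixel's ray), 0 where there is no reading), "mtx" (3x3 intrinsics, pixels), "eye" and "attitude" of the camera in the world; the wrist camera has in their place "mount" (4x4, takes a point from camera to tool coordinates, whose origin is the TCP and whose axes are the flange's). Camera axes: x right, y down, z forward; pixel columns grow to the right and rows downward; lengths in m; the calibration is good to about 2 mm. The wrist camera is an equidistant fisheye: a pixel r from the principal point sees the ray r / f radians off the axis. A picture is of the moment at which its call begins: read the wrist's pose just before it.
- ctrl.finish_job(): hands the job in, once; it reports no verdict.
Trained networks look in a picture, given as the dict that the camera call returned (one of the last four; its "shot" number tells which), for a name from the list of things; names that differ only in an ending like _2 or _b are one class to them, and where a whole thing is asked for, a point or a joint stands for the part that bears it (a point fixed in the world has none). Each returns a list of dicts, best first, with "confidence" (0 to 1); they miss things now and then, are a little off and sometimes report something else, mostly with a low value. They report only what shows in the picture. A call takes as long as a camera call.
- ctrl.search_frame(picture, target): "extent" ([left, top, width, height] in pixels, round what is visible of it).
- ctrl.spot_point(picture, target): "uv" ([column, row] in pixels: a listed point, or the origin of a listed thing).
The state is a dict: "t": time; "q": joint angles; "dq": joint speeds; "effort": joint torques, N m; "tool_pos": TCP position; "tool_rot": TCP orientation; "contact_force": force on the tool from outside, world axes, zero at the start; "wrist_torque": the same for the moment, N m; "opening": finger opening in m.
Only numpy, scipy, OpenCV 4.12 (cv2) and the standard library are available. Lean on these libraries where they do the work, as an engineer would, in place of code of your own. Each camera call takes 0.05 s, during which the arm holds its last target.

## Working session

There is one attempt and no reset: what is moved stays moved. The work goes in short steps, Python scripts to look and compute and a tool call to move; the robot and the scene stay as the last step left them, time stands still between calls to the robot, and variables do not carry over. Pictures are saved under pics/ and viewed, and the job is handed in when it is done.

Besides the shell and the picture viewer there is one more tool, called after ">>>" by a JSON object that holds its "method" and its "body", one argument or row to a line. apply_moves: Moves the arm, as the interface text tells. Its arguments: {"type":"object","properties":{"deltas":{"type":"array"},"grip_force":{"type":"number"}},"required":["deltas"]}

```bash
ls; mkdir -p pics; cat > h.py <<'E'
import numpy as np, cv2
from scipy.spatial.transform import Rotation as R
from station import ctrl
def save(p,name):
    cv2.imwrite('pics/'+name+'.png',p['img'][:,:,::-1])
def att(p):
    a=np.array(p['attitude'],float)
    if a.shape==(3,3): return a
    return R.from_rotvec(a).as_matrix()
def px2w(p,uv,d=None,z=None):
    K=p['mtx'];u,v=uv
    r=np.array([(u-K[0,2])/K[0,0],(v-K[1,2])/K[1,1],1.])
    A=att(p);e=np.array(p['eye'])
    if z is not None:
        w=A@r; return e+w*(z-e[2])/w[2]
    if d is None: d=p['range_z'][int(round(v)),int(round(u))]
    return e+A@(r*d)
def cloud(p):
    K=p['mtx'];d=p['range_z'];v,u=np.mgrid[0:d.shape[0],0:d.shape[1]]
    r=np.stack([(u-K[0,2])/K[0,0]*d,(v-K[1,2])/K[1,1]*d,d],-1)
    w=r@att(p).T+np.array(p['eye']); w[d==0]=np.nan
    return w
E
python3 - <<'E'
from h import *
print(ctrl.get_obs())
for n in ['scene','top']:
    p=ctrl.get_image(n); save(p,n+'0'); print(n,p['eye'],p['attitude'],p['mtx'])
    for t in ['stand','boom','cam_lever','basket','fan_cover','pliers','parts_box','switch_box']:
        print(t,[(x['extent'],round(x['confidence'],2)) for x in ctrl.search_frame(p,t)[:2]])
    for t in ['stand','hook','post','lever_tip','pointer','mark','basket','handle','tab']:
        r=ctrl.spot_point(p,t)[:2]
        print(t,[(x['uv'],round(x['confidence'],2),px2w(p,x['uv'])) for x in r])
E
```

```text
pics
{'t': 0.0, 'q': array([-1.35498116e+00,  5.33465539e-02,  1.61431844e+00, -1.91130177e-05,
        1.47596085e+00, -1.19005297e-01]), 'dq': array([-1.90010342e-03,  2.13921411e-03,  1.39035423e-03, -5.34155288e-05,
        6.36338245e-04, -8.75890130e-05]), 'effort': array([-2.37166212e-03, -3.93680906e+01, -3.70175457e+01, -3.59102041e-04,
        7.04679958e-03,  7.29043109e-06]), 'tool_pos': array([ 0.20523254, -0.5896829 ,  0.23005479]), 'tool_rot': array([-3.09566995e+00, -5.23146120e-01,  1.84263023e-04]), 'contact_force': array([ 0.48476394,  0.63374266, -1.09625459]), 'wrist_torque': array([-0.01276723,  0.03453244,  0.03391668]), 'opening': 0.08541876189803364}
scene [ 1.0912884  -0.90296099  0.82443132] [-2.14192839 -0.58935702  0.3025876 ] [[424.18476712   0.         278.28833592]
 [  0.         424.18476712 209.10257481]
 [  0.           0.           1.        ]]
stand [([241.3, 150.7, 108.3, 95.4], 0.67)]
boom [([239.9, 152.0, 90.2, 73.3], 0.91)]
cam_lever [([248.5, 196.8, 10.4, 17.6], 0.54)]
basket [([205.6, 187.0, 27.5, 55.5], 0.66)]
fan_cover [([326.7, 229.2, 51.
[... 1746 characters left out ...]
ok [([197.7, 201.4], 0.56, array([0.62508634, 0.13575742, 0.17656436])), ([167.0, 272.2], 0.17, array([0.43788827, 0.25862962, 0.00577042]))]
post [([343.0, 219.8], 0.84, array([ 0.58095436, -0.21442945,  0.2300613 ]))]
lever_tip [([326.0, 217.5], 0.41, array([ 0.5892382 , -0.1799378 ,  0.17750786]))]
pointer [([341.9, 201.4], 0.73, array([ 0.63040565, -0.21996878,  0.16535721]))]
mark []
basket [([303.4, 281.0], 0.78, array([ 0.421499  , -0.13109634,  0.02729779])), ([307.3, 286.6], 0.18, array([ 0.41945429, -0.13702595,  0.15118876]))]
handle [([304.8, 282.7], 0.84, array([ 0.42764042, -0.13120835,  0.13847746]))]
tab [([310.9, 289.9], 0.97, array([ 0.39443444, -0.15341684,  0.00099587]))]
```

View pics/scene0.png

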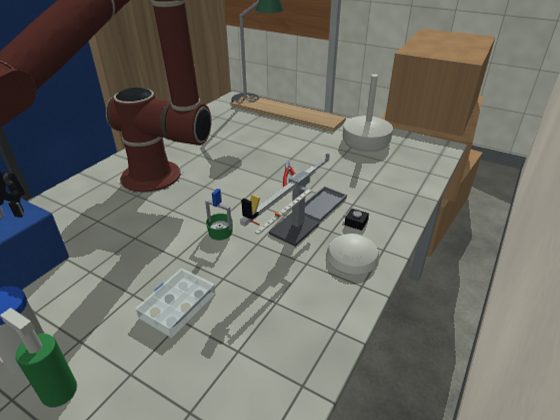

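View pics/top0.png

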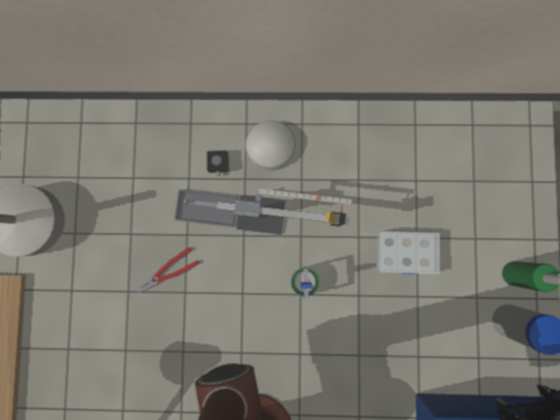

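```bash
python3 - <<'E'
from h import *
p=ctrl.get_image('top'); c=cloud(p); im=p['img'].astype(int)
cv2.imwrite('pics/topz.png',cv2.resize(p['img'][170:310,160:370,::-1],None,fx=3.8,fy=3.8,interpolation=cv2.INTER_CUBIC))
p2=ctrl.get_image('scene')
cv2.imwrite('pics/scz.png',cv2.resize(p2['img'][140:270,190:350,::-1],None,fx=4.5,fy=4.5,interpolation=cv2.INTER_CUBIC))
def blobs(p,name):
    c=cloud(p); hsv=cv2.cvtColor(p['img'],cv2.COLOR_RGB2HSV)
    for n,lo,hi in [('orange',(8,150,120),(20,255,255)),('yellow',(21,130,120),(34,255,255)),('red',(0,150,90),(6,255,255)),('blue',(100,130,60),(130,255,255)),('green',(40,60,40),(90,255,255))]:
        m=cv2.inRange(hsv,lo,hi); k,l,s,ce=cv2.connectedComponentsWithStats(m)
        for i in range(1,k):
            if s[i,4]>=4:
                w=c[l==i]; print(name,n,s[i],ce[i].round(1),np.nanmedian(w,0).round(3),np.nanmax(w,0).round(3),np.nanmin(w,0).round(3))
blobs(p,'top');blobs(p2,'scene')
# boom top points
m=(abs(c[:,:,2]-.178)<.006)&(c[:,:,0]>.5)&(c[:,:,0]<.7)
w=c[m]; print(len(w)); 
d=np.linalg.svd(w[:,:2]-w[:,:2].mean(0),full_matrices=False)[2][0]; print(w.mean(0),d,w.min(0),w.max(0))
E
```

```text
top yellow [327 213   4   8  26] [328.2 216.3] [ 0.59  -0.181  0.22 ] [ 0.597 -0.178  0.223] [ 0.581 -0.186  0.215]
top red [156 249  33  27  74] [170.9 262. ] [0.469 0.248 0.012] [0.505 0.288 0.018] [0.43  0.199 0.007]
top red [159 262  38  19  73] [176.5 272.2] [0.437 0.23  0.012] [0.468 0.278 0.017] [0.416 0.175 0.008]
top blue [301 284  11   4  40] [306.  285.6] [ 0.421 -0.134  0.153] [ 0.426 -0.121  0.157] [ 0.418 -0.146  0.15 ]
top blue [ 528  315   32   39 1045] [545. 334.] [ 0.322 -0.693  0.18 ] [ 0.366 -0.656  0.186] [ 0.279 -0.726  0.168]
top blue [418 411  82   9 209] [450.8 417.7] [ 0.117 -0.468  0.156] [ 0.121 -0.441  0.164] [ 0.06  -0.591  0.021]
top green [ 503  263   57   29 1147] [529.5 275.5] [ 0.454 -0.696  0.126] [ 0.484 -0.685  0.161] [ 0.418 -0.752  0.008]
top green [292 269  10  22  52] [294.6 279.2] [ 0.426 -0.105  0.024] [ 0.455 -0.099  0.047] [ 0.398 -0.125 -0.   ]
top green [309 269  11  24  79] [315.  280.7] [ 0.421 -0.165  0.02 ] [ 0.456 -0.146  0.048] [ 0.393 -0.173 -0.002]
top green [296 292   6   4   8] [298.5 293.5] [ 0.389 -0.118  0.043] [ 0.393 -0.1
[... 1440 characters left out ...]
7   4   8  20] [  1.  321.1] [ 0.362 -0.723  0.17 ] [ 0.365 -0.72   0.179] [ 0.357 -0.727  0.164]
scene green [256   0  27  13 301] [268.9   6. ] [0.077 0.72  0.459] [0.113 0.778 0.484] [0.005 0.694 0.439]
scene green [206 214  26  26 397] [218.3 227.3] [ 0.425 -0.15   0.028] [ 0.464 -0.069  0.046] [ 0.347 -0.177 -0.002]
scene green [231 218   2   6   9] [231.3 220.3] [ 0.454 -0.112  0.043] [ 0.464 -0.104  0.057] [ 0.444 -0.13   0.038]
scene green [  15  333   62   74 2685] [ 47.4 371.5] [ 0.478 -0.731  0.105] [ 0.49  -0.641  0.176] [ 0.317 -0.757 -0.003]
921
[ 0.60463472 -0.03517176  0.17828428] [0.09948072 0.99503949] [ 0.56871588 -0.23575501  0.17200448] [0.64233341 0.1648786  0.18399368]
```

View zoomed.

View pics/topz.png

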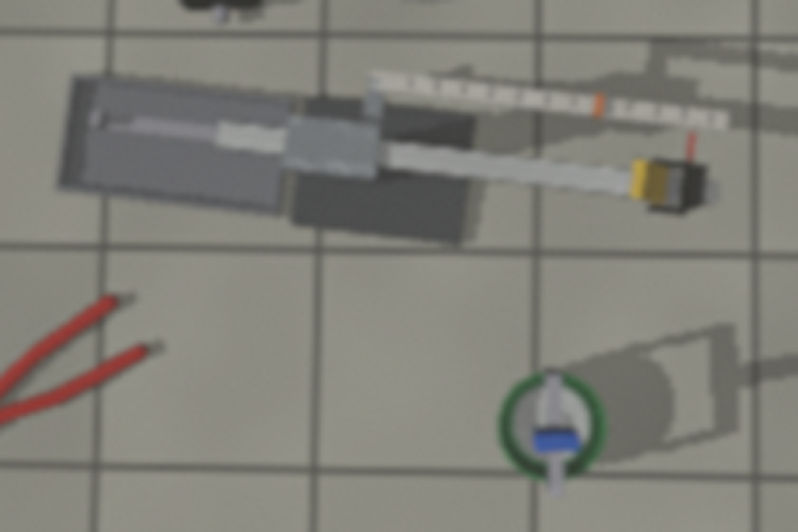

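View pics/scz.png

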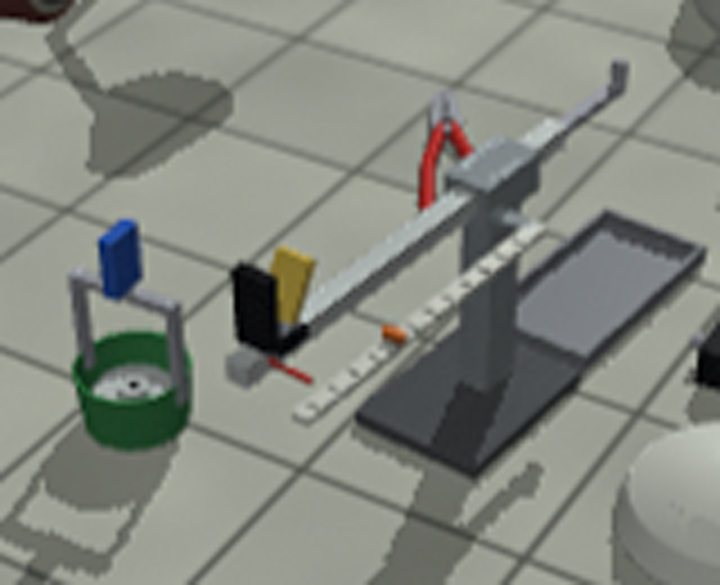

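```bash
python3 - <<'E'
from h import *
p=ctrl.get_image('top'); c=cloud(p); img=p['img']
# boom tube: rows by column
for u in range(182,350,5):
    col=c[195:225,u]; m=(col[:,2]>.15)
    print(u,[(195+i,tuple(col[i].round(3)),tuple(int(a) for a in img[195+i,u])) for i in np.where(m)[0]][:14:2])
E
```

```text
182 []
187 [(np.int64(199), (np.float64(0.63), np.float64(0.161), np.float64(0.182)), (97, 97, 99)), (np.int64(201), (np.float64(0.625), np.float64(0.161), np.float64(0.182)), (87, 87, 89)), (np.int64(203), (np.float64(0.62), np.float64(0.16), np.float64(0.183)), (93, 93, 95))]
192 [(np.int64(200), (np.float64(0.629), np.float64(0.15), np.float64(0.175)), (100, 100, 102)), (np.int64(202), (np.float64(0.624), np.float64(0.15), np.float64(0.176)), (107, 106, 109)), (np.int64(204), (np.float64(0.619), np.float64(0.152), np.float64(0.167)), (111, 111, 115))]
197 [(np.int64(201), (np.float64(0.626), np.float64(0.138), np.float64(0.176)), (124, 123, 127)), (np.int64(203), (np.float64(0.621), np.float64(0.138), np.float64(0.174)), (131, 131, 135))]
202 [(np.int64(201), (np.float64(0.627), np.float64(0.126), np.float64(0.172)), (116, 116, 120)), (np.int64(203), (np.float64(0.622), np.float64(0.126), np.float64(0.173)), (130, 130, 134)), (np.int64(205), (np.float64(0.616), np.float64(0.125), np.float64(0.174)), (118, 118, 121))]
207 [(np.int64(202), (np.float64(0.624), np.float64(0.113), np.f
[... 13636 characters left out ...]
), np.float64(0.172)), (141, 111, 103)), (np.int64(213), (np.float64(0.597), np.float64(-0.212), np.float64(0.228)), (80, 75, 71))]
347 [(np.int64(199), (np.float64(0.637), np.float64(-0.233), np.float64(0.165)), (138, 136, 129)), (np.int64(201), (np.float64(0.631), np.float64(-0.232), np.float64(0.167)), (144, 143, 136)), (np.int64(203), (np.float64(0.627), np.float64(-0.233), np.float64(0.164)), (149, 147, 140)), (np.int64(218), (np.float64(0.589), np.float64(-0.231), np.float64(0.177)), (116, 117, 114)), (np.int64(220), (np.float64(0.584), np.float64(-0.231), np.float64(0.174)), (119, 120, 118)), (np.int64(222), (np.float64(0.579), np.float64(-0.231), np.float64(0.176)), (120, 121, 119))]
```

```bash
cat >> h.py <<'E'
def plan(tgt,yaw_deg,n,grip):
    o=ctrl.get_obs(); Rm=R.from_rotvec(o['tool_rot']).as_matrix(); p=o['tool_pos'].copy()
    y0=np.degrees(np.arctan2(Rm[1,1],Rm[0,1])); dy=(yaw_deg-y0+180)%360-180
    step=(np.array(tgt)-p)/n; th=-np.radians(dy)/n
    print('pos',p.round(4),'tooly yaw',round(y0,2),'z-axis',Rm[:,2].round(4),'q',o['q'].round(2),'F',o['contact_force'].round(1),'open',round(o['opening'],4),'t',o['t'])
    for i in range(n):
        l=Rm.T@step; print([*[float(x) for x in l.round(4)],round(float(th),3),grip])
        Rm=Rm@R.from_rotvec([0,0,th]).as_matrix()
E
python3 - <<'E'
from h import *
plan([0.39,-0.17,0.30],0,8,1)
E
```

```text
pos [ 0.2054 -0.5903  0.2313] tooly yaw -70.82 z-axis [-0.e+00  1.e-04 -1.e+00] q [-1.35  0.05  1.61  0.    1.48 -0.12] F [ 0.3  0.2 -1.7] open 0.0855 t 1.95
[0.0391, -0.042, -0.0086, -0.154, 1]
[0.0451, -0.0355, -0.0086, -0.154, 1]
[0.05, -0.0282, -0.0086, -0.154, 1]
[0.0537, -0.0201, -0.0086, -0.154, 1]
[0.0562, -0.0116, -0.0086, -0.154, 1]
[0.0573, -0.0028, -0.0086, -0.154, 1]
[0.0571, 0.006, -0.0086, -0.154, 1]
[0.0555, 0.0147, -0.0086, -0.154, 1]
```

>>> {"method": "apply_moves", "body": {
  "deltas": [
    [0.04, -0.042, -0.009, -0.154, 1],
    [0.045, -0.035, -0.009, -0.154, 1],
    [0.05, -0.028, -0.009, -0.154, 1],
    [0.054, -0.02, -0.009, -0.154, 1],
    [0.056, -0.012, -0.009, -0.154, 1],
    [0.057, -0.003, -0.009, -0.154, 1],
    [0.057, 0.006, -0.009, -0.154, 1],
    [0.055, 0.015, -0.009, -0.154, 1]
  ]
}}

```text
t: 2.95
tool_pos: [0.3882, -0.1588, 0.3053]
tool_rot: [2.188, 2.251, 0.005]
contact_force: [0.8, -0.1, -0.1]
opening: 0.0852
```

```bash
cat >> h.py <<'E'
def wristcloud(p,o):
    K=p['mtx'];d=p['range_z'];v,u=np.mgrid[0:d.shape[0],0:d.shape[1]]
    x=(u-K[0,2])/K[0,0];y=(v-K[1,2])/K[1,1]
    r=np.hypot(x,y)+1e-9; t=np.tan(np.minimum(r,1.4))
    c=np.stack([x/r*t*d,y/r*t*d,d],-1)
    M=np.array(p['mount']); q=c@M[:3,:3].T+M[:3,3]
    w=q@R.from_rotvec(o['tool_rot']).as_matrix().T+o['tool_pos']; w[d==0]=np.nan
    return w
def wpx(p,o,uv,z):
    K=p['mtx'];x=(uv[0]-K[0,2])/K[0,0];y=(uv[1]-K[1,2])/K[1,1];r=np.hypot(x,y)+1e-9
    c=np.array([x/r*np.sin(r),y/r*np.sin(r),np.cos(r)])
    M=np.array(p['mount']);Rm=R.from_rotvec(o['tool_rot']).as_matrix()
    w=Rm@(M[:3,:3]@c); e=Rm@M[:3,3]+o['tool_pos']
    return e+w*(z-e[2])/w[2]
E
python3 - <<'E'
from h import *
o=ctrl.get_obs();p=ctrl.get_image('wrist'); save(p,'w1'); print(p['mtx'],p['mount'])
c=wristcloud(p,o)
np.savez('w1.npz',img=p['img'],c=c)
hsv=cv2.cvtColor(p['img'],cv2.COLOR_RGB2HSV)
m=(cv2.inRange(hsv,(100,130,60),(130,255,255))>0)
w=c[m&(abs(c[:,:,2]-.153)<.008)]; print(len(w),w.mean(0)); 
r=cv2.minAreaRect(w[:,:2].astype(np.float32)); print(r)
# bar
m=(abs(c[:,:,2]-.107)<.006)&(abs(c[:,:,0]-.425)<.07)&(abs(c[:,:,1]+.134)<.05)
w=c[m]; print(len(w),w.mean(0)); print(cv2.minAreaRect(w[:,:2].astype(np.float32)))
for t in ['tab','handle']:
    for x in ctrl.spot_point(p,t)[:1]: print(t,x['uv'],x['confidence'],c[int(x['uv'][1]),int(x['uv'][0])],wpx(p,o,x['uv'],{'tab':.153,'handle':.105}[t]))
print(ctrl.get_obs()['q'],o['tool_pos'])
E
```

```text
[[325.1922621    0.         277.19828137]
 [  0.         325.1922621  206.42511768]
 [  0.           0.           1.        ]] [[ 1.24844179e-04 -9.61054407e-01 -2.76359208e-01  6.97208822e-02]
 [ 9.99999553e-01  3.78875422e-04 -8.65814359e-04  6.73533153e-04]
 [ 9.36800416e-04 -2.76358976e-01  9.61054025e-01 -1.43719386e-01]
 [ 0.00000000e+00  0.00000000e+00  0.00000000e+00  1.00000000e+00]]
736 [ 0.257472   -0.27927849  0.15582427]
((0.21248304843902588, -0.3634171485900879), (0.6241952180862427, 0.18536630272865295), 33.317996978759766)
653 [ 0.41949919 -0.13270954  0.10964017]
((0.4212878346443176, -0.12858407199382782), (0.08097586035728455, 0.02005019783973694), 1.0622313022613525)
tab [310.6, 164.1] 0.93 [ 0.41860154 -0.13252314  0.15372344] [ 0.41924136 -0.13270208  0.153     ]
handle [308.7, 159.1] 0.57 [ 0.41646405 -0.12785164  0.1544573 ] [ 0.42227713 -0.13442103  0.105     ]
[-0.5665724  -0.5006829   1.95935554  0.00241212  1.67912644 -0.595136  ] [ 0.3881994  -0.15882502  0.30526944]
```

View pics/w1.png

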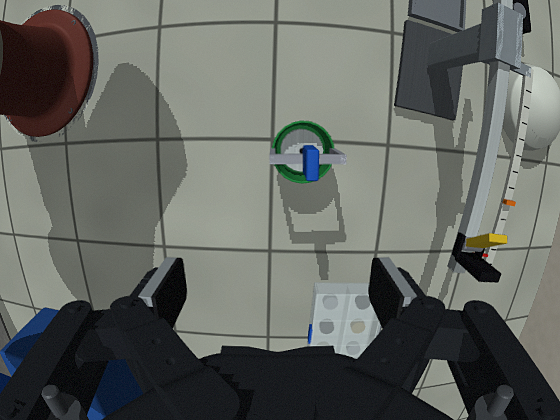

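```bash
python3 - <<'E'
from h import *
d=np.load('w1.npz');c=d['c'];hsv=cv2.cvtColor(d['img'],cv2.COLOR_RGB2HSV)
m=(cv2.inRange(hsv,(100,130,60),(130,255,255))>0)
near=(abs(c[:,:,0]-.42)<.05)&(abs(c[:,:,1]+.134)<.05)
w=c[m&near]; print(len(w),w.min(0),w.max(0))
w=c[m&near&(c[:,:,2]>.148)];print(len(w),np.median(w,0),cv2.minAreaRect(w[:,:2].astype(np.float32)))
m=near&(abs(c[:,:,2]-.109)<.004)&(hsv[:,:,1]<60)
w=c[m];print(len(w));
for a,b in[(.375,.395),(.395,.41),(.43,.445),(.445,.47)]:
    k=(w[:,0]>a)&(w[:,0]<b); print(a,k.sum(),w[k].min(0),w[k].max(0),np.median(w[k],0))
# green rim
m=near&(cv2.inRange(hsv,(40,60,30),(90,255,255))>0)&(abs(c[:,:,2]-.045)<.006)
w=c[m];print(len(w),cv2.minEnclosingCircle(w[:,:2].astype(np.float32)))
E
```

```text
533 [ 0.41401487 -0.16901285  0.00528787] [ 0.42688982 -0.11846205  0.1559448 ]
419 [ 0.4203032  -0.13276528  0.15374906] ((0.42032888531684875, -0.1331637054681778), (0.011939411982893944, 0.028993187472224236), 2.8730978965759277)
603
0.375 139 [ 0.3809852  -0.13929594  0.10793101] [ 0.39484853 -0.12925838  0.11213725] [ 0.3882788  -0.13409708  0.11001614]
0.395 138 [ 0.3955845  -0.13882704  0.10805258] [ 0.40963699 -0.12875179  0.1122028 ] [ 0.40252243 -0.13382348  0.11007893]
0.43 118 [ 0.43230028 -0.13765671  0.10539074] [ 0.44483018 -0.12771382  0.11203194] [ 0.4387637  -0.13273693  0.10997493]
0.445 160 [ 0.44526449 -0.13800739  0.10526863] [ 0.46178688 -0.12690862  0.11268892] [ 0.45291547 -0.13200206  0.11009455]
427 ((0.42072170972824097, -0.13341331481933594), 0.039749566465616226)
```

```bash
python3 - <<'E'
from h import *
plan([0.4205,-0.1332,0.20],2,5,1)
E
```

```text
pos [ 0.3888 -0.1586  0.3057] tooly yaw 1.65 z-axis [ 0.0045 -0.     -1.    ] q [-0.57 -0.5   1.96  0.    1.68 -0.6 ] F [-1.  -0.8  0.2] open 0.0855 t 3.1
[0.0049, 0.0064, 0.0212, -0.001, 1]
[0.0049, 0.0064, 0.0212, -0.001, 1]
[0.0049, 0.0064, 0.0212, -0.001, 1]
[0.0049, 0.0064, 0.0212, -0.001, 1]
[0.0049, 0.0064, 0.0212, -0.001, 1]
```

>>> {"method": "apply_moves", "body": {
  "deltas": [
    [0.006, 0.008, 0.026, -0.001, 1],
    [0.006, 0.008, 0.026, -0.001, 1],
    [0.006, 0.008, 0.026, -0.001, 1],
    [0.006, 0.008, 0.026, -0.001, 1],
    [0, 0, 0, 0, 1],
    [0, 0, 0, 0, 1],
    [0, 0, 0, 0, 1],
    [0, 0, 0, 0, 1]
  ]
}}

```text
t: 4.1
tool_pos: [0.4201, -0.1413, 0.2017]
tool_rot: [2.196, 2.234, 0.001]
contact_force: [0.3, -0.3, 0.1]
opening: 0.0854
```

```bash
python3 - <<'E'
from h import *
plan([0.4205,-0.1332,0.117],2,4,1)
E
```

```text
pos [ 0.4201 -0.1413  0.2017] tooly yaw 0.98 z-axis [ 0.0069 -0.0057 -1.    ] q [-0.49 -0.4   2.06 -0.    1.47 -0.51] F [ 0.3 -0.3  0.1] open 0.0854 t 4.1
[0.0021, -0.0, 0.0212, -0.004, 1]
[0.0021, 0.0, 0.0212, -0.004, 1]
[0.0021, 0.0, 0.0212, -0.004, 1]
[0.0021, 0.0, 0.0212, -0.004, 1]
```

>>> {"method": "apply_moves", "body": {
  "deltas": [
    [0.009, 0, 0, -0.01, 1],
    [0, 0, 0.02, -0.005, 1],
    [0, 0, 0.02, 0, 1],
    [0, 0, 0.02, 0, 1],
    [0, 0, 0.015, 0, 1],
    [0, 0, 0, 0, 1],
    [0, 0, 0, 0, 1],
    [0, 0, 0, 0, 1]
  ],
  "grip_force": 40
}}

```text
t: 5.1
tool_pos: [0.4233, -0.1312, 0.1297]
tool_rot: [2.169, 2.248, 0.007]
contact_force: [0.3, 0.2, 0.7]
opening: 0.0855
```

```bash
python3 - <<'E'
from h import *
plan([0.4205,-0.1332,0.117],2,1,1)
p=ctrl.get_image('wrist');save(p,'w2')
E
```

```text
pos [ 0.4233 -0.1312  0.1297] tooly yaw 2.06 z-axis [ 0.0154 -0.0089 -0.9998] q [-0.47 -0.34  2.13 -0.    1.32 -0.5 ] F [0.3 0.2 0.7] open 0.0855 t 5.1
[-0.0018, -0.003, 0.0127, 0.001, 1]
```

View pics/w2.png

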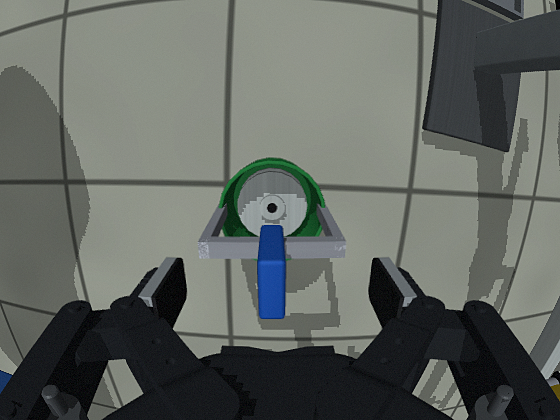

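>>> {"method": "apply_moves", "body": {
  "deltas": [
    [-0.002, -0.003, 0.013, 0, 1],
    [0, 0, 0, 0, 1],
    [0, 0, 0, 0, -1],
    [0, 0, 0, 0, -1],
    [0, 0, 0, 0, -1],
    [0, 0, 0, 0, -1],
    [0, 0, 0, 0, -1],
    [0, 0, 0, 0, -1]
  ],
  "grip_force": 40
}}

```text
t: 6.15
tool_pos: [0.4208, -0.1342, 0.1172]
tool_rot: [2.168, 2.247, 0.007]
contact_force: [-0.4, -0.3, 0.4]
opening: 0.0119
```

```bash
python3 - <<'E'
from h import *
p=ctrl.get_image('top'); save(p,'top1'); c=cloud(p); 
pts=[]
for u in list(range(218,234))+list(range(264,324)):
    col=c[198:226,u]; k=(abs(col[:,2]-.177)<.009)&(col[:,0]<.63)
    if k.sum()>=4: pts.append(np.nanmean(col[k][:,:2],0))
pts=np.array(pts); f=np.polyfit(pts[:,1],pts[:,0],1); res=pts[:,0]-np.polyval(f,pts[:,1]);k=abs(res)<.002
f=np.polyfit(pts[k,1],pts[k,0],1);print(f,np.degrees(np.arctan(f[0])),res.std())
# scale bar
pts=[]
for u in range(264,350):
    col=c[188:206,u]; k=(abs(col[:,2]-.1655)<.005)
    if k.sum()>=2: pts.append(np.nanmean(col[k][:,:2],0))
pts=np.array(pts);g=np.polyfit(pts[:,1],pts[:,0],1);print('scale',g,pts[:,1].min(),pts[:,1].max())
d=np.array([f[0],1])/np.hypot(f[0],1)
def s(q): return (np.array(q[:2])-[f[1],0])@d
# sleeve extents
col=c[200:214,225:275].copy(); 
for u in range(225,275):
    z=np.nanmedian(c[204:210,u,2]); 
    if 230<u<240 or 255<u<266: print(u,c[206,u].round(3),z.round(4))
print('tip'); 
for u in range(182,194): print(u,[ (v,c[v,u].round(3).tolist(),p['img'][v,u].tolist()) for v in range(198,206,2)])
o=p['img'].astype(int)
m=((o[:,:,0]-o[:,:,2])>35); m[:190]=0;m[226:]=0;m[:,:250]=0;m[:,352:]=0
for v,u in zip(*np.where(m)): 
    w=c[v,u]
    if u<326 or v<212: print(u,v,w.round(3),o[v,u],round(s(w),4))
E
```

```text
[0.10629196 0.60791017] 6.067299918334769 0.000535698668062259
scale [0.10576868 0.65621809] -0.2373382251929202 -0.02667970080195501
231 [0.615 0.053 0.176] 0.1777
232 [0.614 0.05  0.179] 0.1782
233 [0.615 0.048 0.178] 0.1783
234 [0.615 0.046 0.175] 0.176
235 [0.614 0.042 0.183] 0.1835
236 [0.614 0.039 0.187] 0.184
237 [0.614 0.037 0.184] 0.1839
238 [0.614 0.035 0.185] 0.1839
239 [0.614 0.032 0.186] 0.1833
256 [ 0.615 -0.009  0.184] 0.1838
257 [ 0.615 -0.012  0.186] 0.1862
258 [ 0.615 -0.014  0.181] 0.1824
259 [ 0.615 -0.017  0.185] 0.1838
260 [ 0.616 -0.018  0.171] 0.1773
261 [ 0.631 -0.008  0.011] 0.0938
262 [ 0.631 -0.011  0.014] 0.0956
263 [ 0.631 -0.014  0.011] 0.0946
264 [ 0.631 -0.017  0.013] 0.0975
265 [ 0.631 -0.019  0.01 ] 0.0155
tip
182 [(198, [0.652, 0.224, 0.003], [85, 85, 85]), (200, [0.647, 0.223, 0.003], [88, 89, 89]), (202, [0.641, 0.224, 0.001], [90, 90, 91]), (204, [0.634, 0.222, 0.007], [89, 90, 90])]
183 [(198, [0.653, 0.222, -0.0], [90, 90, 91]), (200, [0.647, 0.221, 0.002], [103, 104, 106]), (202, [0.641, 0.22, 0.004], [105, 106, 108]), (204, [0.634, 0.219, 0.
[... 2929 characters left out ...]
 99] -0.1568
341 205 [ 0.638 -0.238 -0.001] [146 117 108] -0.2339
342 205 [ 0.621 -0.219  0.173] [148 114 106] -0.2166
341 206 [ 0.634 -0.238  0.004] [148 109 101] -0.2336
342 206 [ 0.618 -0.219  0.171] [152 108 101] -0.2172
341 207 [ 0.632 -0.239 -0.005] [149 108 101] -0.2349
342 207 [ 0.616 -0.219  0.172] [150 110 102] -0.2173
341 208 [ 0.629 -0.239 -0.003] [149 105  98] -0.235
342 208 [ 0.613 -0.219  0.172] [149 112 104] -0.2175
341 209 [ 0.611 -0.217  0.171] [145 100  93] -0.2156
342 209 [ 0.611 -0.22   0.17 ] [148 112 104] -0.2181
341 210 [ 0.609 -0.217  0.172] [140 100  93] -0.2157
342 210 [ 0.609 -0.22   0.17 ] [144 114 105] -0.2184
341 211 [ 0.606 -0.217  0.173] [128  98  90] -0.2159
```

>>> {"method": "apply_moves", "body": {
  "deltas": [
    [0, 0, -0.025, 0, -1],
    [0, 0, -0.035, 0, -1],
    [0, 0, -0.04, 0, -1],
    [0.02, 0, -0.01, 0.015, -1],
    [0.045, 0, 0, 0.025, -1],
    [0.05, 0, 0, 0.025, -1],
    [0.05, 0, 0, 0.025, -1],
    [0.05, 0, 0, 0.025, -1]
  ]
}}

```text
t: 7.2
tool_pos: [0.4217, 0.0864, 0.2246]
tool_rot: [2.31, 2.107, 0.013]
contact_force: [1.6, -0.5, -1.3]
opening: 0.0118
```

```bash
python3 - <<'E'
from h import *
plan([0.45,0.235,0.222],-6,5,-1)
E
```

```text
pos [0.4217 0.0864 0.2246] tooly yaw -5.25 z-axis [ 0.0164 -0.0059 -0.9998] q [ 0.03 -0.45  2.06 -0.01  1.52  0.13] F [ 1.6 -0.5 -1.3] open 0.0118 t 7.2
[0.0301, 0.0029, 0.0004, 0.003, -1]
[0.0301, 0.0028, 0.0004, 0.003, -1]
[0.0301, 0.0027, 0.0004, 0.003, -1]
[0.0301, 0.0027, 0.0004, 0.003, -1]
[0.0301, 0.0026, 0.0004, 0.003, -1]
```

>>> {"method": "apply_moves", "body": {
  "deltas": [
    [0.045, 0, 0, 0.003, -1],
    [0.045, 0, 0, 0.003, -1],
    [0.045, 0, 0, 0.003, -1],
    [0.03, 0.01, 0, 0, -1],
    [0.01, 0.04, 0, 0, -1],
    [0, 0.045, 0, 0, -1],
    [0, 0.045, 0, 0, -1],
    [0, 0.035, 0, 0, -1]
  ]
}}

```text
t: 8.2
tool_pos: [0.6128, 0.2557, 0.2197]
tool_rot: [2.311, 2.112, 0.009]
contact_force: [0.3, 0.0, -1.1]
opening: 0.0117
```

```bash
python3 - <<'E'
from h import *
plan([0.633,0.23,0.220],-6,2,-1)
p=ctrl.get_image('wrist');save(p,'w3')
p=ctrl.get_image('scene');save(p,'s3')
E
```

```text
pos [0.6128 0.2557 0.2197] tooly yaw -5.16 z-axis [ 0.0116 -0.0038 -0.9999] q [ 0.29  0.14  1.53 -0.01  1.45  0.38] F [ 0.3  0.  -1.1] open 0.0117 t 8.2
[-0.0119, 0.0112, 0.0, 0.007, -1]
[-0.0118, 0.0113, 0.0, 0.007, -1]
```

View pics/w3.png

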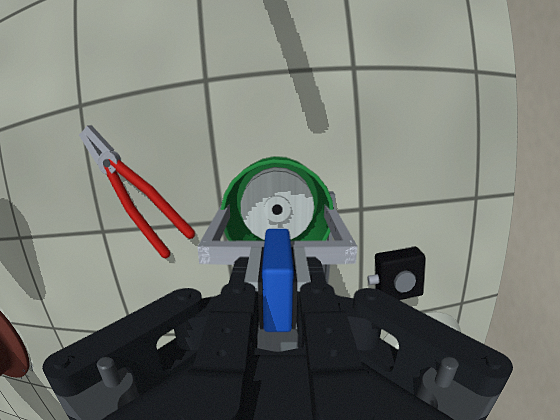

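View pics/s3.png

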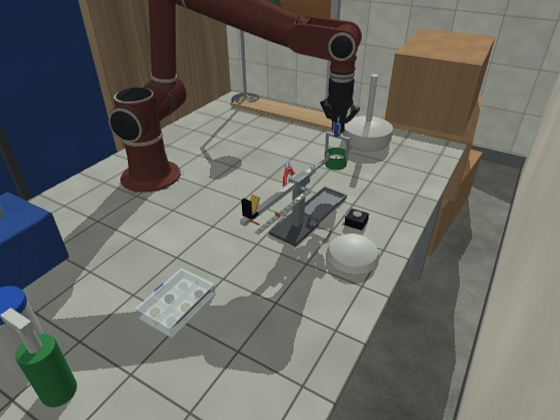

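>>> {"method": "apply_moves", "body": {
  "deltas": [
    [-0.005, 0.012, 0, 0.007, -1],
    [-0.005, 0.012, 0, 0.007, -1],
    [-0.01, 0, 0, 0, -1],
    [-0.01, 0, 0, 0, -1],
    [0, 0, 0, 0, -1],
    [0, 0, 0, 0, -1],
    [0, 0, 0, 0, -1],
    [0, 0, 0, 0, -1]
  ]
}}

```text
t: 9.3
tool_pos: [0.6332, 0.2211, 0.2189]
tool_rot: [2.329, 2.094, 0.008]
contact_force: [-0.6, -0.5, -1.7]
opening: 0.0113
```

```bash
python3 - <<'E'
from h import *
plan([0.6215,0.129,0.220],-6.1,4,-1)
E
```

```text
pos [0.6332 0.2211 0.2189] tooly yaw -6.07 z-axis [ 0.0101 -0.0039 -0.9999] q [ 0.23  0.16  1.52 -0.01  1.45  0.33] F [-0.6 -0.5 -1.7] open 0.0113 t 9.3
[-0.0232, -0.0005, -0.0002, 0.0, -1]
[-0.0232, -0.0005, -0.0002, 0.0, -1]
[-0.0232, -0.0005, -0.0002, 0.0, -1]
[-0.0232, -0.0005, -0.0002, 0.0, -1]
```

>>> {"method": "apply_moves", "body": {
  "deltas": [
    [-0.012, 0, -0.001, 0, -1],
    [-0.018, 0, 0, 0, -1],
    [-0.02, 0, 0, 0, -1],
    [-0.02, 0, 0, 0, -1],
    [-0.015, 0, 0, 0, -1],
    [-0.008, 0, 0, 0, -1],
    [0, 0, 0, 0, -1],
    [0, 0, 0, 0, -1]
  ]
}}

```text
t: 10.3
tool_pos: [0.6226, 0.1209, 0.2205]
tool_rot: [2.33, 2.092, 0.008]
contact_force: [1.1, 0.5, -1.7]
opening: 0.0113
```

```bash
python3 - <<'E'
from h import *
plan([0.6215,0.129,0.190],-6.1,4,-1)
p=ctrl.get_image('wrist');save(p,'w4')
p=ctrl.get_image('scene');save(p,'s4');cv2.imwrite('pics/s4z.png',cv2.resize(p['img'][90:250,230:410,::-1],None,fx=3.7,fy=3.7,interpolation=cv2.INTER_CUBIC))
E
```

```text
pos [0.6226 0.1209 0.2205] tooly yaw -6.16 z-axis [ 0.0106 -0.0043 -0.9999] q [ 0.08  0.07  1.61 -0.01  1.45  0.18] F [ 1.1  0.5 -1.7] open 0.0113 t 10.3
[0.002, -0.0006, 0.0076, -0.0, -1]
[0.002, -0.0006, 0.0076, -0.0, -1]
[0.002, -0.0006, 0.0076, -0.0, -1]
[0.002, -0.0006, 0.0076, -0.0, -1]
```

View pics/w4.png

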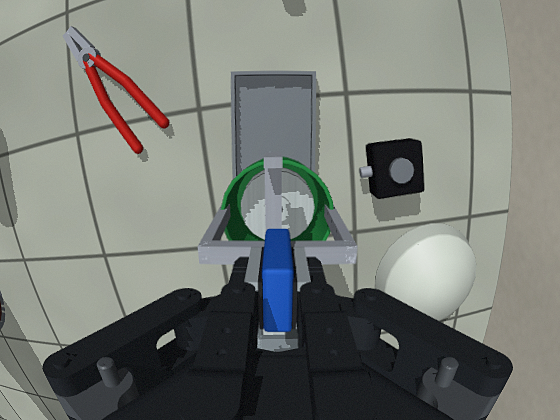

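View pics/s4z.png

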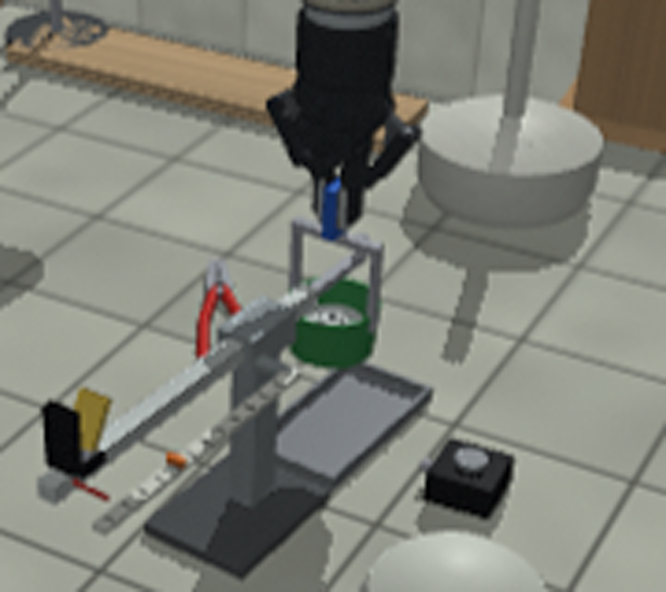

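>>> {"method": "apply_moves", "body": {
  "deltas": [
    [0.004, 0, 0.006, 0, -1],
    [0.004, 0, 0.008, 0, -1],
    [0, 0, 0.006, 0, -1],
    [0, 0, 0.004, 0, -1],
    [0, 0, 0.002, 0, -1],
    [0, 0, 0.001, 0, -1],
    [0, 0, 0, 0, -1],
    [0, 0, 0, 0, -1]
  ]
}}

```text
t: 11.4
tool_pos: [0.6235, 0.1307, 0.1908]
tool_rot: [2.328, 2.095, 0.006]
contact_force: [0.3, -0.3, -1.5]
opening: 0.0115
```

```bash
python3 - <<'E'
from h import *
plan([0.6215,0.129,0.190],-6.1,4,-1)
E
```

```text
pos [0.6235 0.1307 0.1908] tooly yaw -6.04 z-axis [ 0.0094 -0.0043 -0.9999] q [ 0.09  0.1   1.63 -0.01  1.4   0.2 ] F [ 0.3 -0.3 -1.5] open 0.0115 t 11.4
[-0.0005, -0.0005, 0.0002, 0.0, -1]
[-0.0005, -0.0005, 0.0002, 0.0, -1]
[-0.0005, -0.0005, 0.0002, 0.0, -1]
[-0.0005, -0.0005, 0.0002, 0.0, -1]
```

>>> {"method": "apply_moves", "body": {
  "deltas": [
    [0, 0, 0.001, 0, -1],
    [0, 0, 0, 0, -1],
    [0, 0, 0.001, 0, -1],
    [0, 0, 0, 0, -1],
    [0, 0, 0, 0, -1],
    [0, 0, 0, 0, -1],
    [0, 0, 0, 0, -1],
    [0, 0, 0, 0, -1]
  ]
}}

```text
t: 12.4
tool_pos: [0.6241, 0.1306, 0.19]
tool_rot: [2.328, 2.094, 0.009]
contact_force: [0.1, 0.2, -0.6]
opening: 0.0114
```

>>> {"method": "apply_moves", "body": {
  "deltas": [
    [0, 0, 0.001, 0, -1],
    [0, 0, 0.001, 0, -1],
    [0, 0, 0, 0, -1],
    [0, 0, 0, 0, -1],
    [0, 0, 0, 0, -1],
    [0, 0, 0, 0, -1],
    [0, 0, 0, 0, -1],
    [0, 0, 0, 0, -1]
  ]
}}

```text
t: 13.4
tool_pos: [0.6243, 0.1306, 0.1899]
tool_rot: [2.327, 2.094, 0.009]
contact_force: [-0.9, -0.4, 2.0]
opening: 0.0114
```

```bash
python3 - <<'E'
from h import *
p=ctrl.get_image('scene');save(p,'s5');cv2.imwrite('pics/s5z.png',cv2.resize(p['img'][90:250,230:410,::-1],None,fx=3.7,fy=3.7,interpolation=cv2.INTER_CUBIC))
E
```

```text
(no output)
```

View pics/s5z.png

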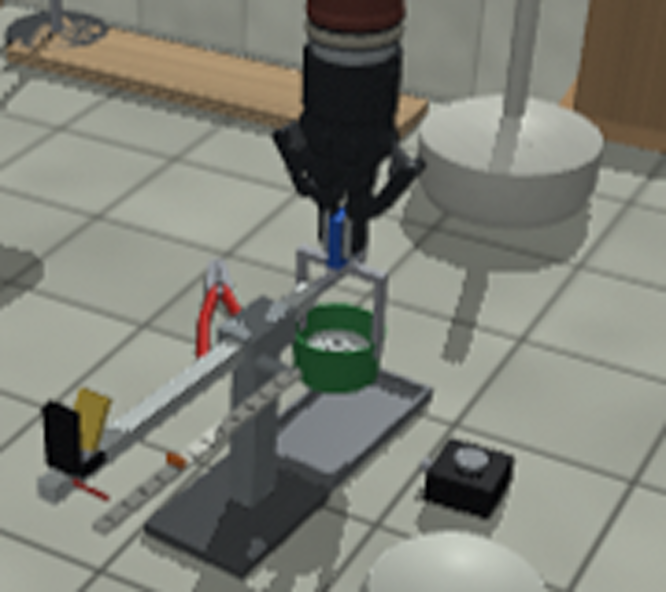

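>>> {"method": "apply_moves", "body": {
  "deltas": [
    [0, 0, 0, 0, -0.5],
    [0, 0, 0, 0, 0],
    [0, 0, 0, 0, 0.2],
    [0, 0, 0, 0, 0.2],
    [0, 0, -0.015, 0, 0.2],
    [0, 0, -0.03, 0, 0.2],
    [0, 0, -0.035, 0, 0.2],
    [0, 0, 0, 0, 0.2]
  ]
}}

```text
t: 14.45
tool_pos: [0.6239, 0.1311, 0.2741]
tool_rot: [2.326, 2.093, 0.013]
contact_force: [0.3, 1.0, -0.3]
opening: 0.0512
```

```bash
python3 - <<'E'
from h import *
plan([0.6,-0.12,0.31],-96.1,8,0.3)
p=ctrl.get_image('wrist');save(p,'w6')
p=ctrl.get_image('scene');save(p,'s6');cv2.imwrite('pics/s6z.png',cv2.resize(p['img'][90:250,230:410,::-1],None,fx=3.7,fy=3.7,interpolation=cv2.INTER_CUBIC))
E
```

```text
pos [0.6239 0.1311 0.2741] tooly yaw -6.04 z-axis [ 0.0145 -0.0039 -0.9999] q [ 0.09  0.05  1.54 -0.01  1.53  0.2 ] F [ 0.3  1.  -0.3] open 0.0512 t 14.45
[-0.0315, 0.0004, -0.0044, 0.196, 0.3]
[-0.0308, 0.0066, -0.0044, 0.196, 0.3]
[-0.029, 0.0124, -0.0044, 0.196, 0.3]
[-0.026, 0.0179, -0.0044, 0.196, 0.3]
[-0.022, 0.0226, -0.0044, 0.196, 0.3]
[-0.0172, 0.0265, -0.0044, 0.196, 0.3]
[-0.0117, 0.0293, -0.0044, 0.196, 0.3]
[-0.0057, 0.031, -0.0044, 0.196, 0.3]
```

View pics/s6z.png

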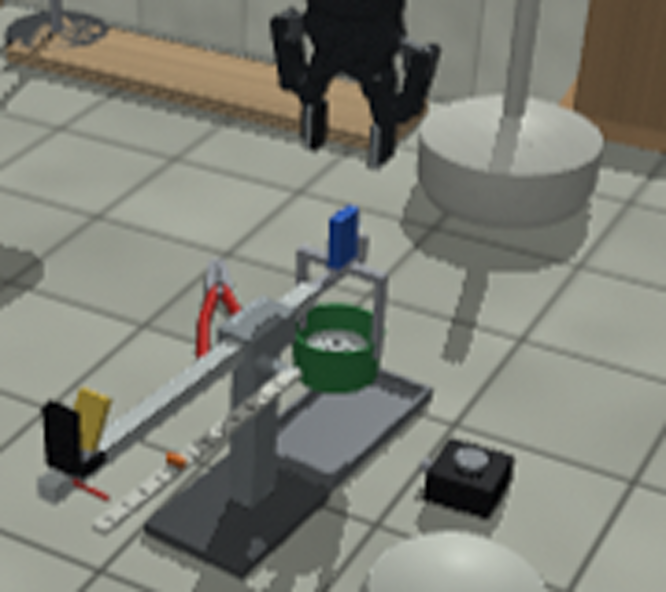

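View pics/w6.png

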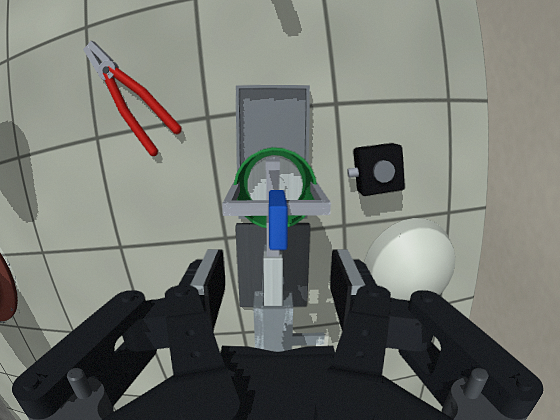

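>>> {"method": "apply_moves", "body": {
  "deltas": [
    [-0.035, 0, -0.006, 0.185, 0.55],
    [-0.035, 0.007, -0.005, 0.185, 0.55],
    [-0.033, 0.014, -0.004, 0.185, 0.55],
    [-0.03, 0.02, -0.004, 0.185, 0.55],
    [-0.025, 0.025, -0.004, 0.185, 0.55],
    [-0.019, 0.03, -0.004, 0.185, 0.55],
    [-0.013, 0.033, -0.004, 0.185, 0.55],
    [-0.007, 0.035, -0.004, 0.185, 0.55]
  ]
}}

```text
t: 15.55
tool_pos: [0.5947, -0.1578, 0.29]
tool_rot: [3.141, -0.059, -0.026]
contact_force: [-0.8, -0.1, -0.0]
opening: 0.0662
```

```bash
python3 - <<'E'
from h import *
plan([0.5869,-0.1979,0.30],-96.1,3,0.55)
E
```

```text
pos [ 0.5947 -0.1578  0.29  ] tooly yaw -92.17 z-axis [-0.0165  0.     -0.9999] q [-0.38  0.01  1.56 -0.01  1.59  1.23] F [-0.8 -0.1 -0. ] open 0.0662 t 15.55
[-0.0022, 0.0135, -0.0033, 0.023, 0.55]
[-0.0019, 0.0135, -0.0033, 0.023, 0.55]
[-0.0015, 0.0135, -0.0033, 0.023, 0.55]
```

>>> {"method": "apply_moves", "body": {
  "deltas": [
    [-0.002, 0.013, 0, 0.023, 0.55],
    [-0.002, 0.013, 0, 0.023, 0.55],
    [-0.001, 0.01, 0, 0.023, 0.55],
    [0, 0, 0, 0, 0.55],
    [0, 0, 0, 0, 0.55],
    [0, 0, 0, 0, 0.55],
    [0, 0, 0, 0, 0.55],
    [0, 0, 0, 0, 0.55]
  ]
}}

```text
t: 16.55
tool_pos: [0.5863, -0.1929, 0.2863]
tool_rot: [-3.134, 0.163, 0.034]
contact_force: [0.4, 1.1, -0.1]
opening: 0.0661
```

```bash
cat >> h.py <<'E'
D=np.array([0.1057,1.0])/np.hypot(.1057,1); L0=np.array([0.6079,0.])
def s_of(w): return (np.asarray(w)[...,:2]-L0)@D
def x_of(w): return (np.asarray(w)[...,:2]-L0)@np.array([D[1],-D[0]])
def look(name):
    o=ctrl.get_obs();p=ctrl.get_image('wrist');save(p,name);c=wristcloud(p,o);np.savez(name+'.npz',img=p['img'],c=c)
    hsv=cv2.cvtColor(p['img'],cv2.COLOR_RGB2HSV)
    near=(abs(s_of(c)+.17)<.12)&(abs(x_of(c)-.02)<.05)&(c[:,:,2]>.14)&(c[:,:,2]<.24)
    out={}
    for n,lo,hi in [('mark',(7,110,90),(20,255,255)),('lever',(21,110,90),(34,255,255)),('red',(0,110,70),(6,255,255))]:
        m=(cv2.inRange(hsv,lo,hi)>0)&near; w=c[m]
        if len(w): print(n,len(w),'s min/mean/max',s_of(w).min().round(4),s_of(w).mean().round(4),s_of(w).max().round(4),'x',x_of(w).min().round(4),x_of(w).max().round(4),'z',w[:,2].min().round(3),w[:,2].max().round(3))
    m=near&(c[:,:,2]>.222)&(hsv[:,:,2]<90)&(s_of(c)<-.1); w=c[m]
    if len(w): print('post top',len(w),s_of(w).min().round(4),np.median(s_of(w)).round(4),s_of(w).max().round(4),x_of(w).min().round(4),x_of(w).max().round(4))
    print('tcp s',s_of(o['tool_pos']).round(4),'x',x_of(o['tool_pos']).round(4),'z',o['tool_pos'][2].round(4),'open',o['opening'],'F',o['contact_force'].round(1),'t',o['t'])
E
python3 - <<'E'
from h import *
look('w7')
plan([0.5869,-0.1979,0.23],-96.1,3,0.55)
E
```

```text
mark 119 s min/mean/max -0.1563 -0.1536 -0.1511 x 0.0414 0.0549 z 0.17 0.175
lever 1111 s min/mean/max -0.2011 -0.1884 -0.1765 x -0.0121 0.0122 z 0.189 0.225
red 81 s min/mean/max -0.2167 -0.2156 -0.2146 x 0.0155 0.0373 z 0.171 0.183
post top 592 -0.2205 -0.2154 -0.181 -0.0127 0.0134
tcp s -0.1941 x -0.0012 z 0.2863 open 0.06606140249995959 F [ 0.4  1.1 -0.1] t 16.55
pos [ 0.5863 -0.1929  0.2863] tooly yaw -95.95 z-axis [-0.0216  0.004  -0.9998] q [-0.44  0.02  1.55 -0.01  1.59  1.24] F [ 0.1  1.  -0.1] open 0.066 t 16.6
[0.0008, 0.0017, 0.0187, 0.001, 0.55]
[0.0008, 0.0017, 0.0187, 0.001, 0.55]
[0.0008, 0.0017, 0.0187, 0.001, 0.55]
```

View pics/w7.png

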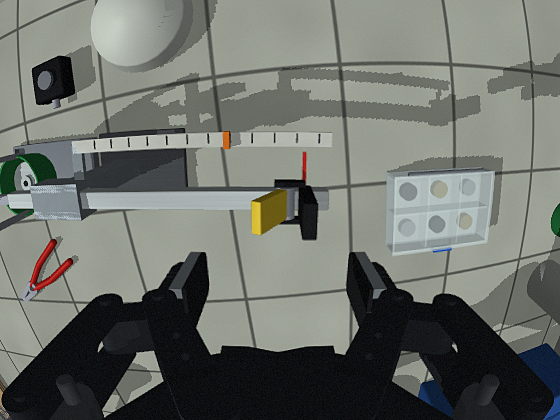

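>>> {"method": "apply_moves", "body": {
  "deltas": [
    [0.001, 0.005, 0.005, 0, 0.55],
    [0.001, 0, 0.02, 0, 0.55],
    [0.001, 0, 0.02, 0, 0.55],
    [0, 0, 0.02, 0, 0.55],
    [0, 0, 0.014, 0, 0.55],
    [0, 0, 0.005, 0, 0.55],
    [0, 0, 0, 0, 0.55],
    [0, 0, 0, 0, 0.55]
  ]
}}

```text
t: 17.6
tool_pos: [0.5859, -0.1978, 0.194]
tool_rot: [-3.133, 0.163, 0.039]
contact_force: [-0.2, -0.5, 0.9]
opening: 0.0664
```

```bash
python3 - <<'E'
from h import *
look('w8')
p=ctrl.get_image('scene');save(p,'s8');cv2.imwrite('pics/s8z.png',cv2.resize(p['img'][110:250,200:360,::-1],None,fx=4,fy=4,interpolation=cv2.INTER_CUBIC))
plan([0.5869,-0.1979,0.197],-96.1,1,0.55)
E
```

```text
mark 273 s min/mean/max -0.1564 -0.1536 -0.1488 x 0.0413 0.0553 z 0.167 0.175
lever 2708 s min/mean/max -0.2013 -0.1885 -0.1765 x -0.0121 0.0127 z 0.19 0.225
red 227 s min/mean/max -0.2173 -0.2156 -0.2143 x 0.0137 0.0379 z 0.169 0.183
post top 3807 -0.2462 -0.2152 -0.1528 -0.0129 0.0143
tcp s -0.199 x -0.0011 z 0.194 open 0.06640317528905165 F [-0.2 -0.5  0.9] t 17.6
pos [ 0.5859 -0.1978  0.1942] tooly yaw -95.95 z-axis [-0.0246  0.0054 -0.9997] q [-0.44  0.08  1.65 -0.01  1.44  1.23] F [ 0.6  0.1 -0.3] open 0.066 t 17.7
[0.0009, -0.0, -0.0028, 0.003, 0.55]
```

View pics/w8.png

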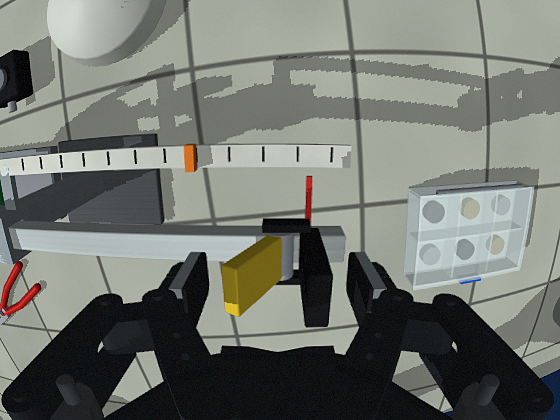

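View pics/s8z.png

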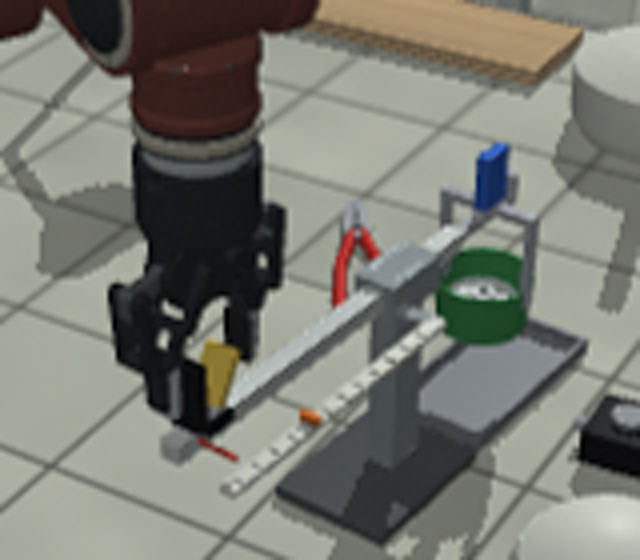

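>>> {"method": "apply_moves", "body": {
  "deltas": [
    [0.001, 0, -0.001, 0, 0.36],
    [0, -0.003, 0, 0, 0.36],
    [0, -0.005, 0, 0, 0.36],
    [0, -0.006, 0, 0, 0.36],
    [0, -0.008, 0, 0, 0.36],
    [0, -0.009, 0, 0, 0.36],
    [0, -0.009, 0, 0, 0.36],
    [0, -0.006, 0, 0, 0.36]
  ]
}}

```text
t: 18.7
tool_pos: [0.5925, -0.1541, 0.1966]
tool_rot: [3.131, -0.166, -0.034]
contact_force: [-0.1, -4.9, -1.4]
opening: 0.058
```

```bash
python3 - <<'E'
from h import *
look('w9')
plan([0.5869,-0.1979,0.195],-96.1,1,0.36)
E
```

```text
mark 271 s min/mean/max -0.1559 -0.1536 -0.1512 x 0.0411 0.055 z 0.167 0.175
lever 2637 s min/mean/max -0.1648 -0.1517 -0.1401 x -0.0151 0.0129 z 0.178 0.224
red 235 s min/mean/max -0.1807 -0.179 -0.1774 x 0.0152 0.0382 z 0.17 0.174
post top 3488 -0.1979 -0.1779 -0.1125 -0.0128 0.0143
tcp s -0.1549 x 0.0009 z 0.1966 open 0.058024807855969064 F [-0.1 -4.9 -1.4] t 18.7
pos [ 0.5926 -0.1533  0.1966] tooly yaw -96.03 z-axis [-0.022  -0.0037 -0.9998] q [-0.37  0.06  1.66 -0.01  1.44  1.31] F [-0.3 -2.7 -1.4] open 0.0583 t 18.75
[-0.0009, 0.0449, 0.0019, 0.001, 0.36]
```

View pics/w9.png

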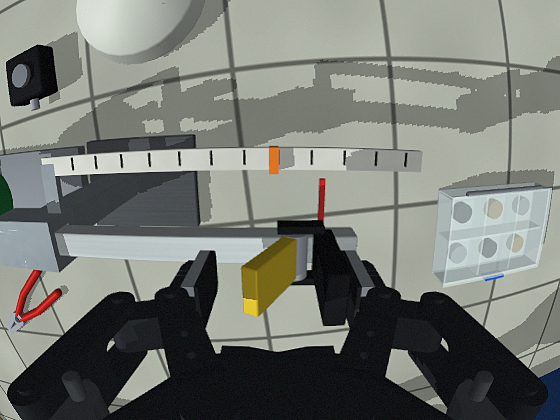

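>>> {"method": "apply_moves", "body": {
  "deltas": [
    [0, -0.007, 0, 0, 0.36],
    [0, -0.007, 0, 0, 0.36],
    [0, -0.006, 0, 0, 0.36],
    [0, -0.003, 0, 0, 0.36],
    [0, 0, 0, 0, 0.36],
    [0, 0, 0, 0, 0.36],
    [0, 0, 0, 0, 0.36],
    [0, 0, 0, 0, 0.36]
  ]
}}

```text
t: 19.75
tool_pos: [0.595, -0.1312, 0.1966]
tool_rot: [3.129, -0.166, -0.034]
contact_force: [-0.4, -3.4, -0.3]
opening: 0.0579
```

```bash
python3 - <<'E'
from h import *
look('w10')
E
```

```text
mark 299 s min/mean/max -0.1571 -0.1531 -0.1506 x 0.0414 0.0551 z 0.166 0.175
lever 2761 s min/mean/max -0.1417 -0.1285 -0.1169 x -0.0148 0.013 z 0.179 0.225
red 231 s min/mean/max -0.1575 -0.1559 -0.1543 x 0.0152 0.0383 z 0.171 0.174
post top 3170 -0.1747 -0.1558 -0.1 -0.0131 0.0144
tcp s -0.1318 x 0.0009 z 0.1966 open 0.05792518635270755 F [-0.4 -3.4 -0.3] t 19.75
```

View pics/w10.png

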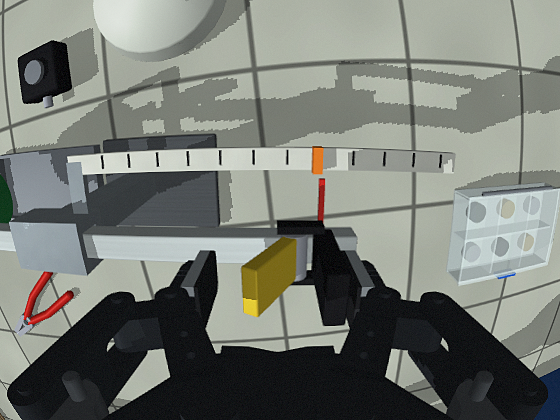

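>>> {"method": "apply_moves", "body": {
  "deltas": [
    [0, -0.0025, 0, 0, 0.36],
    [0, 0, 0, 0, 0.36],
    [0, 0, 0, 0, 0.36],
    [0, 0.001, 0, 0, 0.3],
    [0, 0.0015, 0, 0, 0.22],
    [0, 0.0015, 0, 0, 0.14],
    [0, 0.0015, 0, 0, 0.07],
    [0, 0, 0, 0, 0.07]
  ]
}}

```text
t: 20.8
tool_pos: [0.5948, -0.1346, 0.1979]
tool_rot: [3.129, -0.167, -0.032]
contact_force: [-0.8, -4.7, 0.0]
opening: 0.0459
```

```bash
python3 - <<'E'
from h import *
look('w11')
p=ctrl.get_image('scene');save(p,'s11');cv2.imwrite('pics/s11z.png',cv2.resize(p['img'][110:250,200:360,::-1],None,fx=4,fy=4,interpolation=cv2.INTER_CUBIC))
E
```

```text
mark 267 s min/mean/max -0.1559 -0.1532 -0.1507 x 0.0412 0.055 z 0.166 0.176
lever 2884 s min/mean/max -0.1388 -0.1261 -0.1142 x -0.0118 0.0129 z 0.187 0.225
red 220 s min/mean/max -0.1546 -0.1533 -0.152 x 0.0147 0.0382 z 0.17 0.183
post top 3384 -0.1719 -0.1525 -0.1 -0.0125 0.0147
tcp s -0.1353 x 0.0011 z 0.1979 open 0.04585491075008837 F [-0.8 -4.7  0. ] t 20.8
```

View pics/s11z.png

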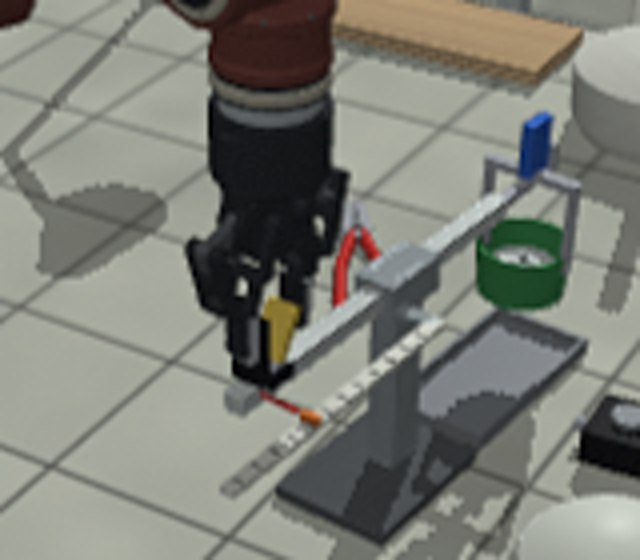

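>>> {"method": "apply_moves", "body": {
  "deltas": [
    [0, 0.0012, 0, 0, 0.0],
    [0, 0.0014, 0, 0, -0.06],
    [0, 0.0014, 0, 0, -0.12],
    [0, 0.0014, 0, 0, -0.19],
    [0, 0.0014, 0, 0, -0.26],
    [0, 0.0014, 0, 0, -0.33],
    [0, 0.0014, 0, 0, -0.4],
    [0, 0.0008, 0, 0, -0.46]
  ],
  "grip_force": 45
}}

```text
t: 21.9
tool_pos: [0.5939, -0.1449, 0.2001]
tool_rot: [3.131, -0.167, -0.031]
contact_force: [-2.4, -3.4, 5.1]
opening: 0.0233
```

```bash
python3 - <<'E'
from h import *
look('w12')
E
```

```text
mark 264 s min/mean/max -0.1557 -0.1533 -0.151 x 0.0409 0.0549 z 0.165 0.175
lever 1272 s min/mean/max -0.142 -0.138 -0.134 x -0.0115 0.0129 z 0.19 0.229
red 235 s min/mean/max -0.1543 -0.1528 -0.1514 x 0.0105 0.038 z 0.171 0.188
post top 3068 -0.1711 -0.1524 -0.1207 -0.0125 0.0146
tcp s -0.1456 x 0.0013 z 0.2001 open 0.02327091724247859 F [-2.4 -3.4  5.1] t 21.9
```

View pics/w12.png

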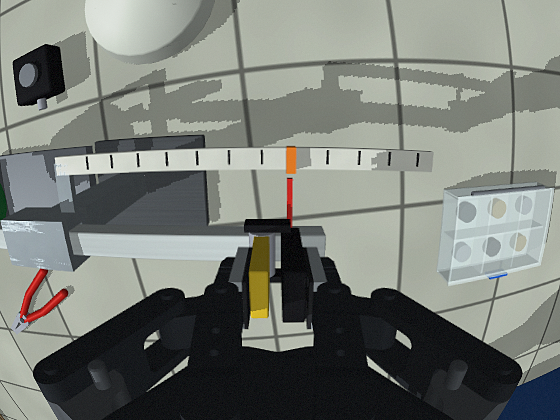

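>>> {"method": "apply_moves", "body": {
  "deltas": [
    [0, 0, 0, 0, -1],
    [0, 0, 0, 0, -1],
    [0, 0, 0, 0, -1],
    [0, 0, 0, 0, -1],
    [0, 0, 0, 0, -1],
    [0, 0, 0, 0, -1],
    [0, 0, 0, 0, -1],
    [0, 0, 0, 0, -1]
  ],
  "grip_force": 45
}}

```text
t: 22.95
tool_pos: [0.5939, -0.1447, 0.2003]
tool_rot: [3.133, -0.169, -0.031]
contact_force: [-3.1, -4.6, 4.6]
opening: 0.0227
```

```bash
python3 - <<'E'
from h import *
look('w13')
p=ctrl.get_image('scene');save(p,'s13');cv2.imwrite('pics/s13z.png',cv2.resize(p['img'][110:250,200:360,::-1],None,fx=4,fy=4,interpolation=cv2.INTER_CUBIC))
o=ctrl.get_obs();print(o['tool_pos'],o['opening'],o['contact_force'],abs(o['dq']).max())
E
```

```text
mark 268 s min/mean/max -0.1565 -0.1534 -0.1511 x 0.0409 0.0551 z 0.163 0.175
lever 1263 s min/mean/max -0.142 -0.138 -0.1335 x -0.0119 0.0131 z 0.189 0.229
red 223 s min/mean/max -0.1539 -0.1525 -0.1512 x 0.0106 0.0381 z 0.17 0.188
post top 3006 -0.1706 -0.1521 -0.1208 -0.0123 0.0145
tcp s -0.1454 x 0.0013 z 0.2003 open 0.022713573057858722 F [-3.1 -4.6  4.6] t 22.95
[ 0.59390862 -0.14472264  0.20027086] 0.022676463503834725 [-1.78928103 -3.90478914  4.72316145] 0.0022995464240612835
```

View pics/s13z.png

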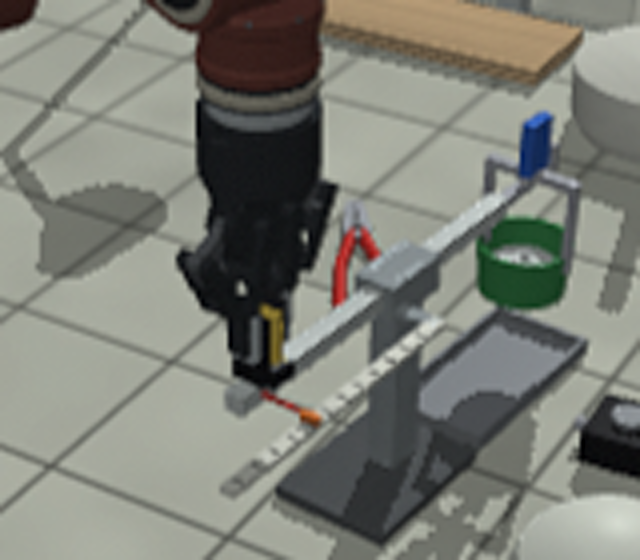

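View pics/w13.png

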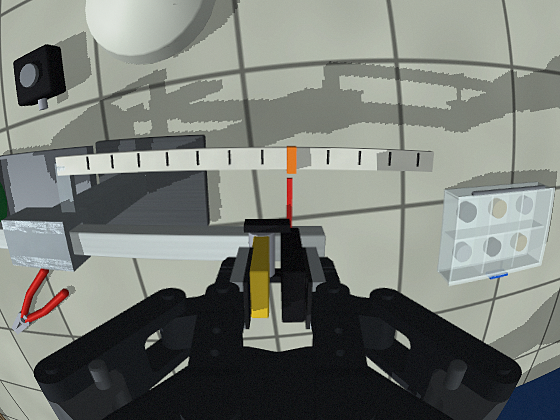

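```bash
python3 -c "
from station import ctrl
print(ctrl.finish_job())"
```

```text
the job is handed in; nothing more can be done
None
```

The basket is hanging on the hook and released. With the lever still open, I pushed the boom out about 62 mm to the mark, then squeezed the lever shut there. I handed the job in at about t = 23 s (limit 64 s), still gripping at 45 N.

- **Pointer:** it measured 0.9 mm from the mark at the end (limit 5 mm), and was on the mark to within 1 mm while the lever was still open.
- **Lever:** it stands upright against the post. The fingers read an opening of 22.7 mm, slightly under the nominal 24 mm; I put this down to a reading offset, since the basket's 12 mm tab also read low.
- **Arm:** it was at rest with an outside force of about 5–6 N.
- **Basket:** it hangs level on the hook in the last scene view, well clear of the arm.
- **Other things on the counter:** nothing touched them during the moves, and those visible in the last pictures looked unmoved. I did not re-measure their positions.

No check failed. The hand-in reports no verdict, so I have no outside confirmation of the result.

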